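# Mix the glaze jars on the press-to-mix machine

## Robot

A 6-joint arm with a two-finger parallel gripper is mounted at the origin on the work surface. World frame = base frame: x ahead of the robot, y to its left, z up, the work surface at z = 0. Lengths are in m, angles in rad, forces in N, time in s.
With the tool pointing down it reaches from about 0.3 to 0.775 m from the base axis. Payload 14.6 kg.
Tool frame: the origin (TCP) lies on the centre line of the jaws, within the pads' length; the fingertips stand 19 mm ahead of it and the grasp point (between the pads) is the TCP; z points along the fingers, y is the line along which they close (so a half turn about z gives the same grasp; the last joint's range is limited). The gripper opens to 94 mm and grips with 3 to 60 N. Pads are 16 mm wide; open, the fingers measure 119 mm over their backs; the gripper's body (75 mm by 177 mm) begins 78 mm behind the grasp point.
Start: joints at [-0.067, 0.3, 1.521, -0, 1.321, -0.067], TCP at [0.55, -0, 0.224] pointing down, gripper open.
Joint ranges: [-3.03, 3.03], [-0.79, 2.21], [0.23, 2.52], [-1.04, 4.18], [0, 3.07], [-2.55, 2.55]. Speed limits (rad/s): [2.22, 2.22, 2.57, 3.14, 3.14, 3.14].

## Interface

Orientations are given as [roll, pitch, yaw] about the fixed x, y, z axes, in that order (R = Rz(yaw) Ry(pitch) Rx(roll)).
In Python, from station import get_obs, camera, workorder gives the robot as it stands.
- The arm moves only by the tool play_rows, never from a script. Its argument "motion" is a list that holds one entry, the list of rows, each a list of 7 numbers: the shift along the tool's x, y, z as a fraction of full scale, then the turn, a rotation vector about the tool's x, y, z as a fraction of full scale, then the opening, from -1 (shut) to 1 (fully open). In form: [[[x, y, z, ax, ay, az, grip], ...]]. A call has 1 to 10 rows; each row is the pose to reach, as a shift and turn from the pose commanded when the call began, along the tool's axes at that moment, turning the shorter way round; what a row does not reach only later rows make up. Full scale, the value 1, is 0.25 m for a shift and 2 pi rad for a turn. A row lasts 1/10 s, in which the tool goes at most 50 mm and 8.59 degrees, less where a joint would pass 70% of its speed; a pose out of reach is approached as far as the arm can. A call with a number of a shift or a turn outside -1 to 1 is refused whole. A call with a gripper value outside its range is refused whole. The fingers move at their own pace and stop on an object; "grip_force" is the grip in N (left out, the last holds). Time passes only in rows, so rows that repeat a pose let the fingers close. It gives the time, the measured TCP pose, the force, the opening and the grip force at its end, in the units of the state.
- get_obs(): the state, without advancing time (a new reading comes with each control period).
- camera(name): name is "scene" or "side" or "wrist"; returns a dict with "frame" (480x640x3 uint8, red, green, blue), "z_map" (480x640 float32, m along the optical axis (not along the pixel's ray), 0 where there is no reading), "camera_matrix" (3x3 intrinsics, pixels), "T" (4x4, takes a point from camera to world coordinates); the wrist camera has in their place "T_tool_cam" (4x4, takes a point from camera to tool coordinates, whose origin is the TCP and whose axes are the flange's). Camera axes: x right, y up, looking along -z (the intrinsics and any distortion apply to the point x, -y, -z); pixel columns grow to the right and rows downward; lengths in m; the calibration is good to about 2 mm. A picture is of the moment at which its call begins: read the wrist's pose just before it.
- workorder.hand_in(): hands the job in; it is judged then, once.
The state is a dict: "time_s": time; "qpos": joint angles; "joint_vel": joint speeds; "tau": joint torques, N m; "ee_pos": TCP position; "eef_rot": TCP orientation; "force": force on the tool from outside, world axes, zero at the start; "moment": the same for the moment, N m; "grip_width": finger opening in m; "grip_force": force on a finger pad.
Only numpy, scipy, OpenCV 4.12 (cv2) and the standard library are available. Lean on these libraries where they do the work, as an engineer would, in place of code of your own. Each camera call takes 0.05 s, during which the arm holds its last target. There are 200 camera calls.

## Task

Turn the mixer's switch lever over to on, then mix each glaze jar from the banding wheel in turn, from the shortest to the tallest: holding it upright, press it down on the sprung pad until the pad is fully down, keep it down for two seconds, and stand the jar upright, in the wooden ware tray. When all the jars are mixed and standing in the tray, turn the lever back to off; there may be two or three jars. Leave the tumbler, tin and brush where they are.

Things in the scene. Friction and masses are not known exactly. Their poses are not given: they have to be found in the camera images.
- wheel: Banding wheel: round turntable, dark steel head 276 mm across that spins freely on its cast-iron base; its top is 70 mm above the table. Origin: on the spin axis at table height. The base does not move.
- mixer: Press-to-mix machine, fixed on the table. Origin on the table; its axes are the machine's: own x runs from the front to the back, z up. Grey housing 170 (x) by 125 (y) by 60 mm high centred at own y = -30 mm, carrying the pad; beside it at own y = +75 mm a low foot 12 mm high carrying the switch lever.
- pad_top (a point): Centre of the top face of the mixer's round black rubber pad, 90 mm across, flat, facing up, 95 mm above the table when up (at own x = 0, y = -30 mm of the mixer).
- pad (a joint): How far the sprung pad is pushed down, m: 0 up, 0.015 fully down on its stop. It takes 5 N to start and about 11 N to be fully down; a jar's own weight is not enough.
- switch_tip (a point): Tip (free end) of the mixer's steel switch lever, which is 80 mm long, pivots about the mixer's own y axis and stays where it is left, with a round knob at its end. Nothing stands close beside it.
- switch (a joint): Switch lever, rad: 0 = off, leaning to the front (mixer's -x); 1.0 = on, leaning to the back (mixer's +x).
- tray: Shallow open wooden ware tray on the table, fixed, 340 (own x) by 180 (own y) by 20 mm high, walls and floor 6 mm thick. Origin: centre of its underside; the jars stand on its inner floor at own z = 6 mm.
- jar_short: The shortest size of glaze jar: closed upright white plastic cylinder with grey lid, 60 mm high, 60 mm across, straight-sided, heavy at the bottom. Origin: centre of its underside, z up. May be absent (None).
- jar_mid: The middle size of glaze jar: closed upright white plastic cylinder with grey lid, 80 mm high, 64 mm across, straight-sided, heavy at the bottom. Origin: centre of its underside, z up. May be absent (None).
- jar_tall: The tallest size of glaze jar: closed upright white plastic cylinder with grey lid, 100 mm high, 68 mm across, straight-sided, heavy at the bottom. Origin: centre of its underside, z up. May be absent (None).
- tumbler: Bystander: yellow drinking tumbler, 76 mm across, 110 mm high, origin under its centre.
- tin: Bystander: tin can, 72 mm across, 100 mm high, origin under its centre.
- brush: Bystander: brush lying on the table beyond the work, origin at its underside.
Not all that is in view belongs to the job. What is shaped like the jar_mid but black or green is not meant. Leave any pink look-alike of the jar_short alone.

How it is judged:
On the way, in this order (a step that is already met when the one before it is completed fails the run):
1. the mixer's switch lever is turned over to on (at least 0.8 rad) (value of joint switch above 0.8 rad), for 0.2 s.
2. the short jar, held upright in the fingers, presses the pad fully down (its underside below 82 mm, that is 13 mm or more of the travel) for 1 s (z of jar_short in the frame of mixer below 0.082 m and contact force between jar_short and pad above 3 N and contact force between the fingers and jar_short above 1 N and angle between jar_short's own z axis and vertical below 0.2 rad), for 1 s.
3. the mid jar, held upright in the fingers, presses the pad fully down (its underside below 82 mm, that is 13 mm or more of the travel) for 1 s (z of jar_mid in the frame of mixer below 0.082 m and contact force between jar_mid and pad above 3 N and contact force between the fingers and jar_mid above 1 N and angle between jar_mid's own z axis and vertical below 0.2 rad), for 1 s.
4. the tall jar, held upright in the fingers, presses the pad fully down (its underside below 82 mm, that is 13 mm or more of the travel) for 1 s (z of jar_tall in the frame of mixer below 0.082 m and contact force between jar_tall and pad above 3 N and contact force between the fingers and jar_tall above 1 N and angle between jar_tall's own z axis and vertical below 0.2 rad), for 1 s.
At the end, for the whole second after the job is handed in: The switch lever is back at off (below 0.2 rad) and every jar that was there stands upright (within 0.1 rad) and still on the tray's floor, its centre within 140 mm of the tray's middle lengthwise and 60 mm across (value of joint switch below 0.2 rad and x of jar_short in the frame of tray between -0.14 and 0.14 m and y of jar_short in the frame of tray between -0.06 and 0.06 m and z of jar_short in the frame of tray between 0.001 and 0.012 m and angle between each of jar_short, jar_mid, jar_tall's own z axis and vertical below 0.1 rad and linear speed of each of jar_short, jar_mid, jar_tall below 0.02 m/s and x of jar_mid in the frame of tray between -0.14 and 0.14 m and y of jar_mid in the frame of tray between -0.06 and 0.06 m and z of jar_mid in the frame of tray between 0.001 and 0.012 m and x of jar_tall in the frame of tray between -0.14 and 0.14 m and y of jar_tall in the frame of tray between -0.06 and 0.06 m and z of jar_tall in the frame of tray between 0.001 and 0.012 m); the robot touches nothing.
It fails at once if the tumbler is moved more than 30 mm (distance of tumbler from where it was at the start of the episode above 0.03 m).
It fails at once if the tin is moved more than 30 mm (distance of tin from where it was at the start of the episode above 0.03 m).
It fails at once if the brush is moved more than 30 mm (distance of brush from where it was at the start of the episode above 0.03 m).
It fails at once if the pad is pressed down while the mixer is not switched on (value of joint pad above 0.011 m and value of joint switch below 0.5 rad).
Of jar_short, jar_mid, jar_tall only 2 to 3 are there at a start; the rules pass over those that are not, and their reading is None.
At some moment in a run one of jar_short, jar_mid, jar_tall may be knocked a few centimetres aside while the robot is not near it.
It also fails if it takes over 210 s, if anything falls off the work surface, if the arm or the gripper's body presses on something with over 40 N, if the wrist force passes 120 N, or if a joint passes its speed limit or range.

## Working session

There is one attempt and no reset: what is moved stays moved. The work goes in short steps, Python scripts to look and compute and a tool call to move; the robot and the scene stay as the last step left them, time stands still between calls to the robot, and variables do not carry over. Pictures are saved under pics/ and viewed, at most 14 in all, crops included, and the job is handed in when it is done.

Besides the shell and the picture viewer there is one more tool, called after ">>>" as name(argument=value, ...) on one line, values as JSON. play_rows: Moves the arm, as the interface text tells. Its arguments: {"type":"object","properties":{"motion":{"type":"array"},"grip_force":{"type":"number"}},"required":["motion"]}

```bash
ls; mkdir -p pics; cat > h.py <<'E'
import numpy as np,cv2
from station import get_obs,camera,workorder
from scipy.spatial.transform import Rotation as R
def cloud(name):
    o=get_obs();c=camera(name);K=c["camera_matrix"];z=c["z_map"]
    v,u=np.mgrid[:480,:640]
    p=np.stack([(u-K[0,2])/K[0,0]*z,-(v-K[1,2])/K[1,1]*z,-z],-1)
    if "T" in c: T=c["T"]
    else:
        T=np.eye(4);T[:3,:3]=R.from_euler('xyz',o["eef_rot"]).as_matrix();T[:3,3]=o["ee_pos"];T=T@c["T_tool_cam"]
    w=p@T[:3,:3].T+T[:3,3]; w[z<=0]=np.nan
    return c["frame"],w
E
python3 - <<'E'
from h import *
print(get_obs())
a,w=cloud("scene");b,w2=cloud("side")
cv2.imwrite("pics/scene0.png",a[:,:,::-1]);cv2.imwrite("pics/side0.png",b[:,:,::-1])
np.savez("c0.npz",a=a,w=w,b=b,w2=w2)
E
```

```text
pics
{'time_s': 0.0, 'qpos': array([-6.66112625e-02,  3.00454007e-01,  1.52159687e+00,  1.00147149e-06,
        1.32074256e+00, -6.65842910e-02]), 'joint_vel': array([-0.00095835,  0.00052926, -0.00077721,  0.00128343, -0.00070582,
        0.00234138]), 'tau': array([-1.53750298e-03, -5.31805658e+01, -3.52735734e+01,  7.07558286e-02,
        2.43994006e-02, -4.79655944e-05]), 'ee_pos': array([5.49741752e-01, 8.34460156e-06, 2.23889027e-01]), 'eef_rot': array([-3.14039459e+00, -8.08622365e-05,  1.57076906e+00]), 'force': array([0.01428328, 0.33211673, 1.00477058]), 'moment': array([-0.04002382,  0.04786628,  0.05038075]), 'grip_force': 0.0, 'grip_width': 0.09397633244758827}
```

View pics/scene0.png

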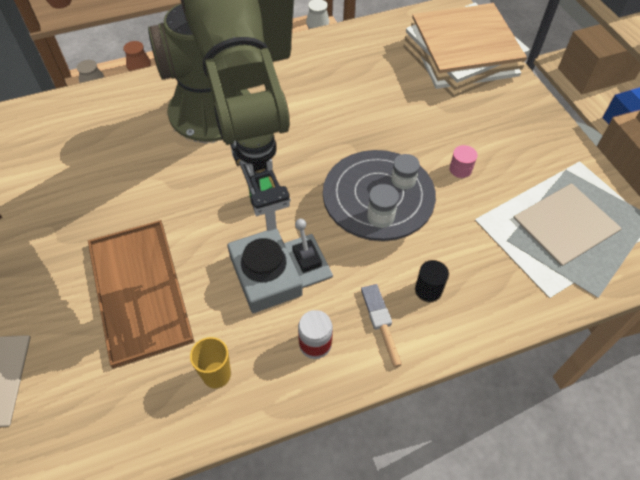

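View pics/side0.png

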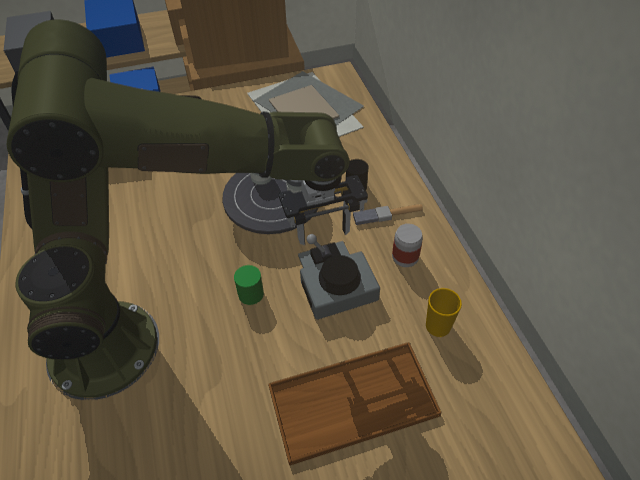

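The scene picture shows two grey-lidded jars on the wheel, at (404,172) and (382,205), the mixer at (265,265) with its lever knob at (301,224), and the tray at (140,290). The side view shows a green look-alike at (248,285). The tin, tumbler, brush, and the pink and black look-alikes are bystanders.

```bash
python3 - <<'E'
from h import *
d=np.load("c0.npz");a,w,b,w2=d["a"],d["w"],d["b"],d["w2"]
def at(w,u,v,r=2):return np.nanmedian(w[v-r:v+r+1,u-r:u+r+1].reshape(-1,3),0).round(4)
for n,W,u,v in [("jarA",w,405,163),("jarB",w,384,196),("pad",w,264,252),("knob",w,301,224),("tin",w,315,322),("tumb",w,211,348),("black",w,433,270),("pink",w,463,155),("brush",w,375,300),("brush2",w,395,355),("green",w2,248,272),("wheel",w,360,190),("padS",w2,340,270),("knobS",w2,311,239),("housS",w2,325,300)]:print(n,at(W,u,v))
def sel(W,im,zlo,zhi,x0,x1,y0,y1):
    m=(W[...,2]>zlo)&(W[...,2]<zhi)&(W[...,0]>x0)&(W[...,0]<x1)&(W[...,1]>y0)&(W[...,1]<y1)
    return W[m]
def circ(p,n):
    (c,r)=cv2.minEnclosingCircle(p[:,:2].astype(np.float32)); print(n,np.round(c,4),round(r,4),len(p),np.median(p[:,2]).round(4))
for n,u,v in [("A",405,163),("B",384,196),("tin",315,322),("pad",264,252),("black",433,270)]:
    q=at(w,u,v); circ(sel(w,a,q[2]-.004,q[2]+.004,q[0]-.05,q[0]+.05,q[1]-.05,q[1]+.05),n)
q=at(w2,340,270);circ(sel(w2,b,q[2]-.004,q[2]+.004,q[0]-.05,q[0]+.05,q[1]-.05,q[1]+.05),"padS")
q=at(w2,248,272);circ(sel(w2,b,q[2]-.004,q[2]+.004,q[0]-.05,q[0]+.05,q[1]-.05,q[1]+.05),"green")
circ(sel(w,a,.066,.073,.3,.8,-.1,.5),"wheel")
# tray rim
for W,n,q in [(w,"tray",(140,290)),(w2,"trayS",(320,410))]:
    q=at(W,*q);print(n,q);p=sel(W,a,.015,.024,q[0]-.25,q[0]+.25,q[1]-.25,q[1]+.25);print(cv2.minAreaRect(p[:,:2].astype(np.float32)),len(p))
for W,n in [(w,"house"),(w2,"houseS")]:
    q=at(w,264,252);p=sel(W,a,.055,.063,q[0]-.15,q[0]+.15,q[1]-.15,q[1]+.1);print(n,cv2.minAreaRect(p[:,:2].astype(np.float32)),len(p))
    circ(sel(W,a,.075,.15,q[0]-.1,q[0]+.1,q[1]+.055,q[1]+.16),"lever");p=sel(W,a,.02,.15,q[0]-.1,q[0]+.1,q[1]+.06,q[1]+.16);i=np.argsort(-p[:,2])[:20];print(p[i].mean(0))
E
```

```text
jarA [0.4767 0.3697 0.1295]
jarB [0.5645 0.2741 0.1501]
pad [ 0.5766 -0.0167  0.0932]
knob [0.5481 0.0818 0.1138]
tin [0.7805 0.0286 0.0998]
tumb [ 0.7474 -0.1868  0.0693]
black [0.7434 0.3193 0.0797]
pink [0.4518 0.5553 0.0595]
brush [0.7385 0.1879 0.0167]
brush2 [0.8747 0.1741 0.019 ]
green [0.3688 0.0495 0.0797]
wheel [0.4707 0.2604 0.0688]
padS [ 0.5807 -0.025   0.0939]
knobS [0.5383 0.0744 0.1131]
housS [ 0.5265 -0.0752  0.0588]
A [0.4797 0.3726] 0.0333 398 0.1294
B [0.5622 0.2737] 0.0348 502 0.1497
tin [0.7854 0.027 ] 0.0334 680 0.0994
pad [ 0.5817 -0.0235] 0.0464 1008 0.094
black [0.7498 0.3186] 0.0338 582 0.0794
padS [ 0.5801 -0.0226] 0.0468 827 0.0937
green [0.3644 0.0395] 0.0344 426 0.0794
wheel [0.5966 0.1951] 0.2859 5314 0.0692
tray [ 0.5189 -0.3049  0.0048]
((0.5556186437606812, -0.22695080935955048), (0.34325969219207764, 0.4166295826435089), 89.54430389404297) 1159
trayS [ 0.4414 -0.308   0.0042]
((0.51771479845047, -0.230248361825943), (0.3382323384284973, 0.34038060903549194), 89.69408416748047) 1402
house ((0.5824938416481018, -0.0010932832956314087), (0.17222213745117188, 0.16750438511371613), 1.9385627508163452) 1908
lever [0.5477 0.0796] 0.0166 138 0.1098
[0.54364423 0.08125347 0.11778991]
houseS ((0.5786682367324829, -0.0026604533195495605), (0.1698218137025833, 0.1683487445116043), 2.4073286056518555) 1585
lever [0.5446 0.0795] 0.0158 100 0.1098
[0.53977957 0.07990626 0.11641458]
```

```bash
python3 - <<'E'
from h import *
d=np.load("c0.npz")
for W in (d["w"],d["w2"]):
    m=(W[...,2]>.012)&(W[...,2]<.025)&(W[...,1]<-.15)&(W[...,1]>-.5)&(W[...,0]<.72)&(W[...,0]>.3);p=W[m][:,:2].astype(np.float32)
    print("tray",cv2.minAreaRect(p),len(p))
    m=(W[...,2]>.055)&(W[...,2]<.063)&(W[...,1]<.06)&(W[...,1]>-.15)&(W[...,0]<.72)&(W[...,0]>.45);p=W[m][:,:2].astype(np.float32)
    print("house",cv2.minAreaRect(p))
    m=(W[...,2]>.066)&(W[...,2]<.073)&(W[...,1]>.13)&(W[...,1]<.5)&(W[...,0]<.72)&(W[...,0]>.3);p=W[m][:,:2].astype(np.float32)
    print("wheel",cv2.minEnclosingCircle(p))
E
```

```text
tray ((0.5180864334106445, -0.30859851837158203), (0.1810069978237152, 0.34620460867881775), 89.60523223876953) 1308
house ((0.5832495093345642, -0.022723935544490814), (0.17219476401805878, 0.12436840683221817), 1.8457608222961426)
wheel ((0.49230891466140747, 0.30031201243400574), 0.1397448480129242)
tray ((0.5174752473831177, -0.30772697925567627), (0.18327471613883972, 0.3407287001609802), 89.69408416748047) 1538
house ((0.5797619223594666, -0.02399510145187378), (0.1698160320520401, 0.12579114735126495), 2.069361925125122)
wheel ((0.5360891222953796, 0.303718626499176), 0.18311060965061188)
```

>>> play_rows(motion=[[[0.16, -0.11, 0, 0, 0, 0, -1], [0.324, -0.22, 0, 0, 0, 0, -1], [0.324, -0.22, 0, 0, 0, 0, -1], [0.324, -0.22, 0.2, 0, 0, 0, -1], [0.324, -0.22, 0.3, 0, 0, 0, -1], [0.324, -0.22, 0.4, 0, 0, 0, -1], [0.324, -0.22, 0.44, 0, 0, 0, -1], [0.324, -0.22, 0.44, 0, 0, 0, -1]]])

```text
time_s: 0.9
ee_pos: [0.4945, 0.0806, 0.1131]
eef_rot: [-3.139, 0.0, 1.571]
force: [0.3, 0.3, -0.3]
grip_width: 0.0338
grip_force: 0.0
```

>>> play_rows(motion=[[[0, 0, 0, 0, 0, 0, -1], [0, 0, 0, 0, 0, 0, -1], [0, 0.08, 0, 0, 0, 0, -1], [0, 0.14, 0, 0, 0, 0, -1], [0, 0.2, 0, 0, 0, 0, -1], [0, 0.26, 0, 0, 0, 0, -1], [0, 0.32, 0, 0, 0, 0, -1], [0, 0.36, 0, 0, 0, 0, -1], [0, 0.39, 0, 0, 0, 0, -1], [0, 0.39, 0, 0, 0, 0, -1]]])

```text
time_s: 1.9
ee_pos: [0.5916, 0.081, 0.1141]
eef_rot: [-3.137, 0.0, 1.571]
force: [-7.9, 0.5, -0.2]
grip_width: 0.0004
grip_force: 4.1
```

```bash
cat > lev.py <<'E'
from h import *
for n in("scene","side"):
    a,W=cloud(n)
    m=(W[...,2]>.075)&(W[...,2]<.15)&(abs(W[...,1]-.081)<.014)&(abs(W[...,0]-.58)<.1)
    p=W[m]; c=a[m]
    if len(p): 
        h=np.histogram(p[:,0],bins=np.arange(.48,.69,.01)); print(n,len(p),[(round(e,2),int(k)) for e,k in zip(h[1],h[0]) if k])
    cv2.imwrite(f"pics/lev_{n}.png",a[:,:,::-1])
E
python3 lev.py
```

```text
scene 48 [(np.float64(0.58), 5), (np.float64(0.62), 42), (np.float64(0.63), 1)]
side 244 [(np.float64(0.57), 35), (np.float64(0.58), 43), (np.float64(0.59), 66), (np.float64(0.6), 43), (np.float64(0.61), 42), (np.float64(0.62), 15)]
```

>>> play_rows(motion=[[[0, 0.02, 0, 0, 0, 0, -1], [0, 0.03, 0, 0, 0, 0, -1], [0, 0.03, 0, 0, 0, 0, -1], [0, 0.03, 0, 0, 0, 0, -1]]])

```text
time_s: 2.4
ee_pos: [0.5933, 0.081, 0.1137]
eef_rot: [-3.123, 0.001, 1.572]
force: [-56.2, -2.7, 25.7]
grip_width: 0.0001
grip_force: 28.5
```

>>> play_rows(motion=[[[0, -0.1, 0, 0, 0, 0, -1], [0, -0.16, 0, 0, 0, 0, -1], [0, -0.16, -0.2, 0, 0, 0, -1], [0, -0.16, -0.4, 0, 0, 0, -1], [0, -0.2, -0.52, 0, 0, 0, 1], [0.2, -0.25, -0.52, 0, 0, 0, 1], [0.4, -0.3, -0.52, 0, 0, 0, 1], [0.6, -0.4, -0.52, 0, 0, 0, 1], [0.6, -0.48, -0.52, 0, 0, 0, 1], [0.6, -0.48, -0.52, 0, 0, 0, 1]]])

```text
time_s: 3.4
ee_pos: [0.4781, 0.2327, 0.2451]
eef_rot: [3.141, -0.0, 1.574]
force: [0.7, -0.3, -0.1]
grip_width: 0.0449
grip_force: 0.0
```

```bash
cat > look.py <<'E'
from h import *
import sys
def top(W,q,z,tol=.005,r=.06):
    m=(abs(W[...,2]-z)<tol)&(np.hypot(W[...,0]-q[0],W[...,1]-q[1])<r);p=W[m][:,:2].astype(np.float32)
    return (np.round(cv2.minEnclosingCircle(p)[0],4),round(cv2.minEnclosingCircle(p)[1],4),len(p)) if len(p) else None
if __name__=="__main__":
    o=get_obs();print(o["ee_pos"].round(4),o["eef_rot"].round(4))
    for n in ("scene","wrist"):
        a,W=cloud(n);cv2.imwrite(f"pics/{sys.argv[1]}_{n}.png",a[:,:,::-1])
        print(n,"short",top(W,(.478,.371),.13),"mid",top(W,(.562,.273),.15),"lever",top(W,(.61,.081),.11,.012,.05))
E
python3 look.py l1
```

```text
[0.4781 0.2327 0.2451] [ 3.1410e+00 -5.0000e-04  1.5741e+00]
scene short (array([0.4791, 0.3727]), 0.0329, 413) mid (array([0.5629, 0.2758]), 0.0354, 532) lever (array([0.6192, 0.0829]), 0.0131, 106)
wrist short (array([0.4781, 0.3731]), 0.0306, 5050) mid (array([0.5618, 0.2753]), 0.033, 8959) lever None
```

>>> play_rows(motion=[[[0.2, 0, 0, 0, 0, 0, 1], [0.4, 0, 0, 0, 0, 0, 1], [0.56, 0.002, 0, 0, 0, 0, 1], [0.56, 0.002, 0, 0, 0, 0, 1], [0.56, 0.002, 0, 0, 0, 0, 1], [0.56, 0.002, 0.15, 0, 0, 0, 1], [0.56, 0.002, 0.3, 0, 0, 0, 1], [0.56, 0.002, 0.45, 0, 0, 0, 1], [0.56, 0.002, 0.545, 0, 0, 0, 1], [0.56, 0.002, 0.545, 0, 0, 0, 1]]])

```text
time_s: 4.5
ee_pos: [0.4802, 0.3685, 0.1053]
eef_rot: [-3.137, 0.003, 1.569]
force: [0.1, 0.2, 0.2]
grip_width: 0.0939
grip_force: 0.0
```

>>> play_rows(grip_force=35, motion=[[[0, 0, 0, 0, 0, 0, -1], [0, 0, 0, 0, 0, 0, -1], [0, 0, 0, 0, 0, 0, -1], [0, 0, 0, 0, 0, 0, -1], [0, 0, 0, 0, 0, 0, -1], [0, 0, 0, 0, 0, 0, -1], [0, 0, 0, 0, 0, 0, -1]]])

```text
time_s: 5.2
ee_pos: [0.4807, 0.3712, 0.1089]
eef_rot: [3.141, -0.001, 1.571]
force: [-0.1, -0.7, 7.1]
grip_width: 0.0594
grip_force: 35.0
```

>>> play_rows(motion=[[[0, 0, -0.1, 0, 0, 0, -1], [0, 0, -0.25, 0, 0, 0, -1], [0, 0, -0.4, 0, 0, 0, -1], [0, 0, -0.5, 0, 0, 0, -1], [-0.15, 0.04, -0.5, 0, 0, 0, -1], [-0.3, 0.08, -0.5, 0, 0, 0, -1], [-0.45, 0.12, -0.5, 0, 0, 0, -1], [-0.6, 0.16, -0.5, 0, 0, 0, -1], [-0.75, 0.2, -0.5, 0, 0, 0, -1], [-0.9, 0.24, -0.5, 0, 0, 0, -1]]])

```text
time_s: 6.2
ee_pos: [0.5405, 0.1444, 0.2329]
eef_rot: [-3.141, 0.0, 1.571]
force: [0.9, -0.5, -2.0]
grip_width: 0.0597
grip_force: 35.0
```

>>> play_rows(motion=[[[-0.15, 0.04, 0, 0, 0, 0, -1], [-0.3, 0.08, 0, 0, 0, 0, -1], [-0.45, 0.12, 0, 0, 0, 0, -1], [-0.6, 0.16, 0, 0, 0, 0, -1], [-0.676, 0.16, 0, 0, 0, 0, -1], [-0.676, 0.16, 0, 0, 0, 0, -1], [-0.676, 0.16, 0, 0, 0, 0, -1]]])

```text
time_s: 6.9
ee_pos: [0.5803, -0.0228, 0.2329]
eef_rot: [-3.141, -0.0, 1.57]
force: [-0.0, 0.4, -1.4]
grip_width: 0.0597
grip_force: 35.0
```

```bash
python3 - <<'E'
from h import *
o=get_obs();print(o["ee_pos"].round(4),o["eef_rot"].round(4),o["force"].round(2),o["grip_width"])
for n in ("side","scene"):
    a,W=cloud(n);cv2.imwrite(f"pics/carry_{n}.png",a[:,:,::-1])
E
```

```text
[ 0.5803 -0.0228  0.2329] [-3.1410e+00 -3.0000e-04  1.5703e+00] [-0.04  0.35 -1.38] 0.059737797423673245
```

View pics/carry_side.png

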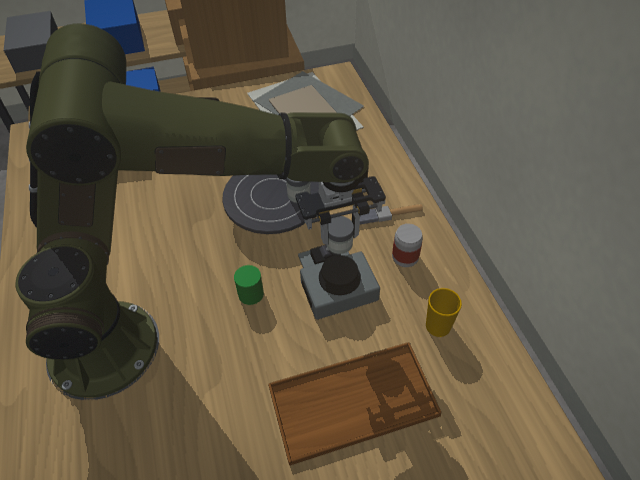

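The jar hangs upright in the fingers at (340,235), above the pad at (340,275).

>>> play_rows(motion=[[[0, 0, 0.15, 0, 0, 0, -1], [0, 0, 0.3, 0, 0, 0, -1], [0, 0, 0.38, 0, 0, 0, -1], [0, 0, 0.4, 0, 0, 0, -1], [0, 0, 0.42, 0, 0, 0, -1], [0, 0, 0.44, 0, 0, 0, -1], [0, 0, 0.45, 0, 0, 0, -1], [0, 0, 0.46, 0, 0, 0, -1], [0, 0, 0.46, 0, 0, 0, -1]]])

```text
time_s: 7.9
ee_pos: [0.5812, -0.0225, 0.1199]
eef_rot: [3.139, -0.0, 1.571]
force: [-3.6, 2.8, 7.4]
grip_width: 0.0595
grip_force: 35.0
```

>>> play_rows(motion=[[[0, 0, 0.01, 0, 0, 0, -1], [0, 0, 0.016, 0, 0, 0, -1], [0, 0, 0.016, 0, 0, 0, -1], [0, 0, 0.016, 0, 0, 0, -1]]])

```text
time_s: 8.3
ee_pos: [0.5814, -0.0226, 0.1187]
eef_rot: [3.137, 0.0, 1.571]
force: [-13.6, 2.5, 31.2]
grip_width: 0.0595
grip_force: 35.0
```

>>> play_rows(motion=[[[0, 0, 0, 0, 0, 0, -1], [0, 0, 0, 0, 0, 0, -1], [0, 0, 0, 0, 0, 0, -1], [0, 0, 0, 0, 0, 0, -1], [0, 0, 0, 0, 0, 0, -1], [0, 0, 0, 0, 0, 0, -1], [0, 0, 0, 0, 0, 0, -1], [0, 0, 0, 0, 0, 0, -1], [0, 0, 0, 0, 0, 0, -1], [0, 0, 0, 0, 0, 0, -1]]])

```text
time_s: 9.3
ee_pos: [0.5815, -0.0226, 0.1187]
eef_rot: [3.137, 0.0, 1.571]
force: [-13.9, 2.1, 31.9]
grip_width: 0.0595
grip_force: 35.0
```

>>> play_rows(motion=[[[0, 0, 0, 0, 0, 0, -1], [0, 0, 0, 0, 0, 0, -1], [0, 0, 0, 0, 0, 0, -1], [0, 0, 0, 0, 0, 0, -1], [0, 0, 0, 0, 0, 0, -1], [0, 0, 0, 0, 0, 0, -1], [0, 0, 0, 0, 0, 0, -1], [0, 0, 0, 0, 0, 0, -1], [0, 0, 0, 0, 0, 0, -1], [0, 0, 0, 0, 0, 0, -1]]])

```text
time_s: 10.3
ee_pos: [0.5814, -0.0226, 0.1186]
eef_rot: [3.138, 0.0, 1.571]
force: [-13.4, 2.7, 31.4]
grip_width: 0.0594
grip_force: 35.0
```

```bash
python3 - <<'E'
from h import *
for n in ("scene","side"):
    a,W=cloud(n);cv2.imwrite(f"pics/press_{n}.png",a[:,:,::-1])
    m=(np.hypot(W[...,0]-.581,W[...,1]+.023)<.045)&(np.hypot(W[...,0]-.581,W[...,1]+.023)>.035)&(W[...,2]>.07)&(W[...,2]<.1);print(n,m.sum(),np.percentile(W[m][:,2],[10,50,80,95]).round(4))
E
```

```text
scene 279 [0.0749 0.0785 0.0805 0.0822]
side 236 [0.0733 0.0779 0.08   0.082 ]
```

>>> play_rows(motion=[[[0, 0, -0.05, 0, 0, 0, -1], [0, 0, -0.15, 0, 0, 0, -1], [0, 0, -0.3, 0, 0, 0, -1], [-0.1, -0.04, -0.34, 0, 0, 0, -1], [-0.25, -0.1, -0.34, 0, 0, 0, -1], [-0.4, -0.18, -0.34, 0, 0, 0, -1], [-0.55, -0.26, -0.34, 0, 0, 0, -1], [-0.7, -0.34, -0.34, 0, 0, 0, -1], [-0.85, -0.42, -0.34, 0, 0, 0, -1], [-1, -0.5, -0.34, 0, 0, 0, -1]]])

```text
time_s: 11.4
ee_pos: [0.4549, -0.2744, 0.2004]
eef_rot: [3.14, 0.001, 1.571]
force: [0.1, 0.5, -1.5]
grip_width: 0.0596
grip_force: 35.0
```

>>> play_rows(motion=[[[-0.08, 0, 0, 0, 0, 0, -1], [-0.14, 0, 0, 0, 0, 0, -1], [-0.14, 0, 0.1, 0, 0, 0, -1], [-0.14, 0, 0.25, 0, 0, 0, -1], [-0.14, 0, 0.4, 0, 0, 0, -1], [-0.14, 0, 0.5, 0, 0, 0, -1], [-0.14, 0, 0.54, 0, 0, 0, -1], [-0.14, 0, 0.56, 0, 0, 0, -1], [-0.14, 0, 0.56, 0, 0, 0, -1], [-0.14, 0, 0.56, 0, 0, 0, -1]]])

```text
time_s: 12.4
ee_pos: [0.4562, -0.3084, 0.0606]
eef_rot: [3.14, 0.001, 1.571]
force: [0.0, -0.8, -1.8]
grip_width: 0.0594
grip_force: 35.0
```

>>> play_rows(motion=[[[0, 0, 0.03, 0, 0, 0, -1], [0, 0, 0.05, 0, 0, 0, -1], [0, 0, 0.06, 0, 0, 0, -1], [0, 0, 0.064, 0, 0, 0, -1], [0, 0, 0.064, 0, 0, 0, -1], [0, 0, 0.064, 0, 0, 0, -1]]])

```text
time_s: 13.0
ee_pos: [0.4555, -0.3081, 0.0447]
eef_rot: [3.142, 0.0, 1.571]
force: [-9.0, 5.7, 20.6]
grip_width: 0.0597
grip_force: 35.0
```

>>> play_rows(motion=[[[0, 0, -0.008, 0, 0, 0, -1], [0, 0, -0.008, 0, 0, 0, -1], [0, 0, -0.008, 0, 0, 0, 1], [0, 0, -0.008, 0, 0, 0, 1], [0, 0, -0.008, 0, 0, 0, 1], [0, 0, -0.008, 0, 0, 0, 1], [0, 0, -0.008, 0, 0, 0, 1], [0, 0, -0.1, 0, 0, 0, 1], [0, 0, -0.25, 0, 0, 0, 1], [0, 0, -0.4, 0, 0, 0, 1]]])

```text
time_s: 14.0
ee_pos: [0.4552, -0.3078, 0.1441]
eef_rot: [-3.141, -0.001, 1.571]
force: [1.0, -0.4, -0.3]
grip_width: 0.0941
grip_force: 0.0
```

>>> play_rows(motion=[[[0, 0, -0.15, 0, 0, 0, 1], [0, 0, -0.35, 0, 0, 0, 1], [0.2, 0.06, -0.4, 0, 0, 0, 1], [0.4, 0.12, -0.4, 0, 0, 0, 1], [0.6, 0.2, -0.4, 0, 0, 0, 1], [0.8, 0.3, -0.4, 0, 0, 0, 1], [1, 0.4, -0.4, 0, 0, 0, 1], [1, 0.4, -0.4, 0, 0, 0, 1]]])

```text
time_s: 14.8
ee_pos: [0.5565, -0.0545, 0.2432]
eef_rot: [3.141, -0.0, 1.574]
force: [-0.1, 0.2, -1.6]
grip_width: 0.0939
grip_force: 0.0
```

>>> play_rows(motion=[[[0.2, 0, 0, 0, 0, 0, 1], [0.4, 0, 0, 0, 0, 0, 1], [0.6, 0, 0, 0, 0, 0, 1], [0.8, 0, 0, 0, 0, 0, 1], [0.8, 0, 0, 0, 0, 0, 1], [0.8, 0, 0, 0, 0, 0, 1]]])

```text
time_s: 15.4
ee_pos: [0.5553, 0.1427, 0.243]
eef_rot: [-3.141, 0.0, 1.573]
force: [-0.1, -0.4, 0.4]
grip_width: 0.0942
grip_force: 0.0
```

```bash
sed -i 's/(.478,.371),.13)/(.4555,-.308),.066)/; s/"mid",top(W,(.562,.273),.15)/"mid",top(W,(.562,.273),.15,.005,.12)/' look.py; python3 look.py l2
```

```text
[0.5553 0.1427 0.243 ] [-3.1413e+00  3.0000e-04  1.5728e+00]
scene short (array([ 0.463 , -0.3549]), 0.0313, 321) mid (array([0.5624, 0.2708]), 0.0354, 542) lever (array([0.6186, 0.0833]), 0.0129, 106)
wrist short None mid (array([0.5616, 0.2741]), 0.0328, 7489) lever (array([0.6153, 0.085 ]), 0.013, 886)
```

View pics/l2_scene.png

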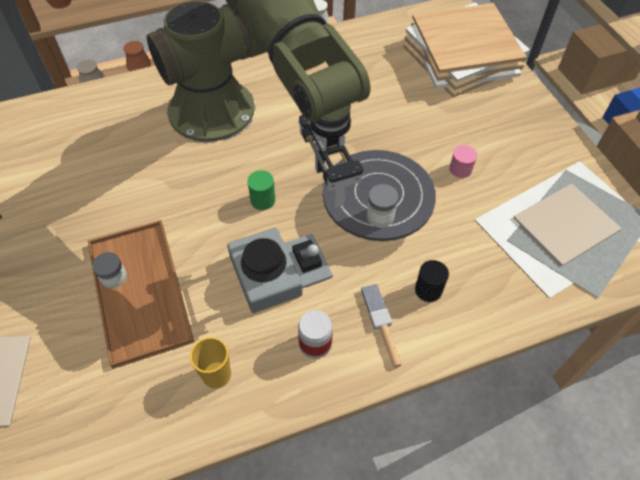

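The short jar stands in the tray at (109,270) but has been knocked toward the wall. The mid jar is still on the wheel at (382,205). I'll measure the short jar again with a wider window.

```bash
python3 - <<'E'
from h import *
from look import top
for n in("scene","side"):
    a,W=cloud(n);print(top(W,(.463,-.36),.066,.005,.09))
    m=(abs(W[...,2]-.066)<.006)&(np.hypot(W[...,0]-.463,W[...,1]+.36)<.08);p=W[m];c=p.mean(0);print(c,np.linalg.svd(p-c)[2][2] if len(p)>3 else 0)
E
```

```text
(array([ 0.4646, -0.3578]), 0.0327, 510)
[ 0.46530075 -0.35668909  0.0654354 ] [0.00240732 0.00261576 0.99999368]
(array([ 0.4627, -0.3567]), 0.0315, 686)
[ 0.46249617 -0.35766646  0.06537584] [-0.00417272  0.00144775  0.99999025]
```

>>> play_rows(motion=[[[0.2, 0, 0, 0, 0, 0, 1], [0.4, 0.02, 0, 0, 0, 0, 1], [0.528, 0.028, 0, 0, 0, 0, 1], [0.528, 0.028, 0, 0, 0, 0, 1], [0.528, 0.028, 0, 0, 0, 0, 1], [0.528, 0.028, 0.15, 0, 0, 0, 1], [0.528, 0.028, 0.3, 0, 0, 0, 1], [0.528, 0.028, 0.42, 0, 0, 0, 1], [0.528, 0.028, 0.46, 0, 0, 0, 1], [0.528, 0.028, 0.46, 0, 0, 0, 1]]])

```text
time_s: 16.6
ee_pos: [0.5626, 0.2727, 0.1277]
eef_rot: [-3.14, 0.001, 1.569]
force: [-0.2, 0.2, 0.8]
grip_width: 0.094
grip_force: 0.0
```

>>> play_rows(grip_force=35, motion=[[[0, 0, 0, 0, 0, 0, -1], [0, 0, 0, 0, 0, 0, -1], [0, 0, 0, 0, 0, 0, -1], [0, 0, 0, 0, 0, 0, -1], [0, 0, 0, 0, 0, 0, -1], [0, 0, 0, 0, 0, 0, -1], [0, 0, 0, 0, 0, 0, -1]]])

```text
time_s: 17.3
ee_pos: [0.5626, 0.2741, 0.1289]
eef_rot: [3.141, -0.0, 1.571]
force: [-1.1, -0.3, 5.2]
grip_width: 0.0637
grip_force: 35.0
```

>>> play_rows(motion=[[[0, 0, -0.1, 0, 0, 0, -1], [0, 0, -0.25, 0, 0, 0, -1], [0, 0, -0.4, 0, 0, 0, -1], [0, 0, -0.5, 0, 0, 0, -1], [-0.15, 0.02, -0.5, 0, 0, 0, -1], [-0.3, 0.03, -0.5, 0, 0, 0, -1], [-0.45, 0.04, -0.5, 0, 0, 0, -1], [-0.6, 0.05, -0.5, 0, 0, 0, -1], [-0.75, 0.06, -0.5, 0, 0, 0, -1], [-0.9, 0.072, -0.5, 0, 0, 0, -1]]])

```text
time_s: 18.3
ee_pos: [0.5802, 0.0475, 0.2529]
eef_rot: [-3.141, 0.0, 1.571]
force: [1.1, 0.1, -2.9]
grip_width: 0.0635
grip_force: 35.0
```

>>> play_rows(motion=[[[-0.15, 0, 0, 0, 0, 0, -1], [-0.288, 0, 0, 0, 0, 0, -1], [-0.288, 0, 0, 0, 0, 0, -1], [-0.288, 0, 0.15, 0, 0, 0, -1], [-0.288, 0, 0.3, 0, 0, 0, -1], [-0.288, 0, 0.38, 0, 0, 0, -1], [-0.288, 0, 0.4, 0, 0, 0, -1], [-0.288, 0, 0.42, 0, 0, 0, -1], [-0.288, 0, 0.44, 0, 0, 0, -1], [-0.288, 0, 0.44, 0, 0, 0, -1]]])

```text
time_s: 19.3
ee_pos: [0.581, -0.0227, 0.1441]
eef_rot: [3.14, -0.0, 1.571]
force: [-1.8, 2.4, 5.6]
grip_width: 0.064
grip_force: 35.0
```

>>> play_rows(motion=[[[0, 0, 0.01, 0, 0, 0, -1], [0, 0, 0.02, 0, 0, 0, -1], [0, 0, 0.03, 0, 0, 0, -1], [0, 0, 0.033, 0, 0, 0, -1], [0, 0, 0.033, 0, 0, 0, -1], [0, 0, 0.033, 0, 0, 0, -1]]])

```text
time_s: 19.9
ee_pos: [0.5812, -0.0228, 0.1387]
eef_rot: [3.138, 0.0, 1.571]
force: [-11.4, 1.8, 27.3]
grip_width: 0.0639
grip_force: 35.0
```

>>> play_rows(motion=[[[0, 0, 0, 0, 0, 0, -1], [0, 0, 0, 0, 0, 0, -1], [0, 0, 0, 0, 0, 0, -1], [0, 0, 0, 0, 0, 0, -1], [0, 0, 0, 0, 0, 0, -1], [0, 0, 0, 0, 0, 0, -1], [0, 0, 0, 0, 0, 0, -1], [0, 0, 0, 0, 0, 0, -1], [0, 0, 0, 0, 0, 0, -1], [0, 0, 0, 0, 0, 0, -1]]])

```text
time_s: 20.9
ee_pos: [0.5812, -0.0228, 0.1387]
eef_rot: [3.138, 0.0, 1.571]
force: [-10.5, 2.7, 26.8]
grip_width: 0.0634
grip_force: 35.0
```

>>> play_rows(motion=[[[0, 0, 0, 0, 0, 0, -1], [0, 0, 0, 0, 0, 0, -1], [0, 0, 0, 0, 0, 0, -1], [0, 0, 0, 0, 0, 0, -1], [0, 0, 0, 0, 0, 0, -1], [0, 0, 0, 0, 0, 0, -1], [0, 0, 0, 0, 0, 0, -1], [0, 0, 0, 0, 0, 0, -1], [0, 0, 0, 0, 0, 0, -1], [0, 0, 0, 0, 0, 0, -1]]])

```text
time_s: 21.9
ee_pos: [0.5812, -0.0228, 0.1387]
eef_rot: [3.138, 0.0, 1.571]
force: [-11.0, 3.1, 26.6]
grip_width: 0.0638
grip_force: 35.0
```

```bash
python3 - <<'E'
from h import *
from look import top
for n in ("scene","side"):
    a,W=cloud(n)
    m=(np.hypot(W[...,0]-.581,W[...,1]+.023)<.045)&(np.hypot(W[...,0]-.581,W[...,1]+.023)>.037)&(W[...,2]>.07)&(W[...,2]<.1);print(n,m.sum(),np.percentile(W[m][:,2],[10,50,80,95]).round(4))
    print(top(W,(.463,-.36),.066,.005,.09))
E
```

```text
scene 259 [0.0746 0.0785 0.0807 0.0829]
(array([ 0.4648, -0.3547]), 0.0328, 498)
side 221 [0.073  0.078  0.0806 0.0826]
(array([ 0.4624, -0.3569]), 0.0318, 686)
```

>>> play_rows(motion=[[[0, 0, -0.05, 0, 0, 0, -1], [0, 0, -0.15, 0, 0, 0, -1], [0, 0, -0.3, 0, 0, 0, -1], [-0.1, 0, -0.34, 0, 0, 0, -1], [-0.25, 0.01, -0.34, 0, 0, 0, -1], [-0.4, 0.02, -0.34, 0, 0, 0, -1], [-0.55, 0.03, -0.34, 0, 0, 0, -1], [-0.7, 0.036, -0.34, 0, 0, 0, -1], [-0.85, 0.036, -0.34, 0, 0, 0, -1], [-1, 0.036, -0.34, 0, 0, 0, -1]]])

```text
time_s: 23.0
ee_pos: [0.5895, -0.2746, 0.2204]
eef_rot: [3.141, 0.0, 1.571]
force: [0.5, -0.3, -2.8]
grip_width: 0.0635
grip_force: 35.0
```

>>> play_rows(motion=[[[-0.08, 0, 0, 0, 0, 0, -1], [-0.14, 0, 0, 0, 0, 0, -1], [-0.14, 0, 0.1, 0, 0, 0, -1], [-0.14, 0, 0.25, 0, 0, 0, -1], [-0.14, 0, 0.4, 0, 0, 0, -1], [-0.14, 0, 0.5, 0, 0, 0, -1], [-0.14, 0, 0.56, 0, 0, 0, -1], [-0.14, 0, 0.58, 0, 0, 0, -1], [-0.14, 0, 0.58, 0, 0, 0, -1], [-0.14, 0, 0.58, 0, 0, 0, -1]]])

```text
time_s: 24.0
ee_pos: [0.5902, -0.3083, 0.0766]
eef_rot: [3.14, 0.001, 1.571]
force: [0.5, 0.3, -2.6]
grip_width: 0.0632
grip_force: 35.0
```

>>> play_rows(motion=[[[0, 0, 0.03, 0, 0, 0, -1], [0, 0, 0.04, 0, 0, 0, -1], [0, 0, 0.047, 0, 0, 0, -1], [0, 0, 0.047, 0, 0, 0, -1], [0, 0, 0.047, 0, 0, 0, -1]]])

```text
time_s: 24.5
ee_pos: [0.5897, -0.3082, 0.0647]
eef_rot: [3.141, 0.001, 1.571]
force: [-5.0, 2.4, 10.1]
grip_width: 0.0635
grip_force: 35.0
```

>>> play_rows(motion=[[[0, 0, -0.003, 0, 0, 0, 1], [0, 0, -0.003, 0, 0, 0, 1], [0, 0, -0.003, 0, 0, 0, 1], [0, 0, -0.003, 0, 0, 0, 1], [0, 0, -0.003, 0, 0, 0, 1], [0, 0, -0.1, 0, 0, 0, 1], [0, 0, -0.25, 0, 0, 0, 1], [0, 0, -0.45, 0, 0, 0, 1], [0, 0, -0.64, 0, 0, 0, 1], [0, 0, -0.64, 0, 0, 0, 1]]])

```text
time_s: 25.5
ee_pos: [0.5911, -0.3089, 0.2309]
eef_rot: [3.132, 0.006, 1.571]
force: [-0.9, -0.0, 0.2]
grip_width: 0.0942
grip_force: 0.0
```

>>> play_rows(motion=[[[0.15, 0, 0, 0, 0, 0, -1], [0.3, 0.06, 0, 0, 0, 0, -1], [0.45, 0.12, 0, 0, 0, 0, -1], [0.6, 0.18, 0, 0, 0, 0, -1], [0.75, 0.24, 0, 0, 0, 0, -1], [0.9, 0.3, 0, 0, 0, 0, -1], [1, 0.33, 0, 0, 0, 0, -1], [1, 0.33, 0, 0, 0, 0, -1]]])

```text
time_s: 26.3
ee_pos: [0.6725, -0.0547, 0.2223]
eef_rot: [-3.141, -0.001, 1.574]
force: [0.7, -0.2, -0.1]
grip_width: 0.0332
grip_force: 0.0
```

>>> play_rows(motion=[[[0.15, 0, 0, 0, 0, 0, -1], [0.3, 0, 0, 0, 0, 0, -1], [0.45, 0, 0, 0, 0, 0, -1], [0.556, 0, 0, 0, 0, 0, -1], [0.556, 0, 0, 0, 0, 0, -1], [0.556, 0, 0, 0, 0, 0, -1]]])

```text
time_s: 26.9
ee_pos: [0.6719, 0.0802, 0.2229]
eef_rot: [-3.141, 0.0, 1.571]
force: [0.5, -0.3, 0.4]
grip_width: 0.0004
grip_force: 0.0
```

```bash
python3 - <<'E'
from h import *
from look import top
o=get_obs();print(o["ee_pos"].round(4),o["grip_width"])
for n in ("scene","side","wrist"):
    a,W=cloud(n);cv2.imwrite(f"pics/end1_{n}.png",a[:,:,::-1])
    print(n,top(W,(.463,-.36),.066,.005,.09),top(W,(.59,-.308),.086,.005,.09),top(W,(.61,.081),.11,.012,.05))
E
```

```text
[0.6719 0.0802 0.2229] 0.0004264945290667122
scene (array([ 0.464 , -0.3568]), 0.0328, 508) (array([ 0.5898, -0.3092]), 0.0345, 667) (array([0.6181, 0.0829]), 0.0131, 95)
side (array([ 0.464 , -0.3575]), 0.0317, 692) (array([ 0.5887, -0.3083]), 0.0338, 700) (array([0.6143, 0.0819]), 0.0138, 81)
wrist None None (array([0.6158, 0.085 ]), 0.013, 1115)
```

>>> play_rows(motion=[[[0, 0, 0.18, 0, 0, 0, -1], [0, 0, 0.34, 0, 0, 0, -1], [0, 0, 0.436, 0, 0, 0, -1], [0, 0, 0.436, 0, 0, 0, -1], [0, -0.1, 0.436, 0, 0, 0, -1], [0, -0.18, 0.436, 0, 0, 0, -1], [0, -0.25, 0.436, 0, 0, 0, -1], [0, -0.32, 0.436, 0, 0, 0, -1], [0, -0.38, 0.436, 0, 0, 0, -1], [0, -0.41, 0.436, 0, 0, 0, -1]]])

```text
time_s: 28.05
ee_pos: [0.5696, 0.0805, 0.1162]
eef_rot: [3.139, -0.0, 1.57]
force: [1.2, -0.0, -0.7]
grip_width: 0.0001
grip_force: 0.5
```

>>> play_rows(motion=[[[0, -0.006, 0, 0, 0, 0, -1], [0, -0.012, 0, 0, 0, 0, -1], [0, -0.012, 0, 0, 0, 0, -1]]])

```text
time_s: 28.35
ee_pos: [0.567, 0.0809, 0.1145]
eef_rot: [3.141, -0.0, 1.571]
force: [-0.2, 0.2, 0.9]
grip_width: 0.0003
grip_force: 0.3
```

>>> play_rows(motion=[[[0, -0.01, 0, 0, 0, 0, -1], [0, -0.02, 0, 0, 0, 0, -1], [0, -0.02, 0, 0, 0, 0, -1]]])

```text
time_s: 28.65
ee_pos: [0.5637, 0.0809, 0.1145]
eef_rot: [3.135, -0.0, 1.571]
force: [18.2, 0.2, -8.7]
grip_width: 0.0004
grip_force: 9.0
```

>>> play_rows(motion=[[[0, 0.08, 0, 0, 0, 0, -1], [0, 0.12, 0, 0, 0, 0, -1], [0, 0.12, -0.2, 0, 0, 0, -1], [0, 0.12, -0.4, 0, 0, 0, -1], [0, 0.12, -0.56, 0, 0, 0, -1], [0, 0.12, -0.56, 0, 0, 0, -1], [0, 0.12, -0.56, 0, 0, 0, -1]]])

```text
time_s: 29.35
ee_pos: [0.5915, 0.081, 0.2543]
eef_rot: [3.141, -0.0, 1.571]
force: [-0.0, 1.0, -0.6]
grip_width: 0.0007
grip_force: 0.0
```

```bash
python3 - <<'E'
from h import *
from look import top
for n in ("scene","side","wrist"):
    a,W=cloud(n);cv2.imwrite(f"pics/end2_{n}.png",a[:,:,::-1])
    print(n,top(W,(.463,-.36),.066,.005,.09),top(W,(.59,-.308),.086,.005,.09),top(W,(.55,.081),.11,.012,.05),top(W,(.581,-.023),.094,.004,.06))
E
```

```text
scene (array([ 0.4633, -0.3561]), 0.0322, 512) (array([ 0.5893, -0.3074]), 0.0344, 663) (array([0.5407, 0.0811]), 0.0134, 99) (array([ 0.5824, -0.0232]), 0.0463, 1029)
side (array([ 0.4621, -0.3566]), 0.0316, 696) (array([ 0.5885, -0.309 ]), 0.0333, 699) (array([0.539 , 0.0801]), 0.0134, 79) (array([ 0.5807, -0.0227]), 0.0467, 816)
wrist None None (array([0.5395, 0.0821]), 0.013, 912) (array([ 0.5808, -0.0216]), 0.0452, 1433)
```

View pics/end2_side.png

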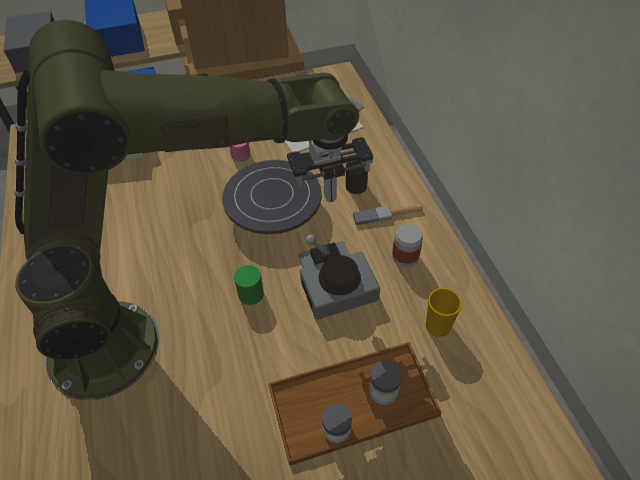

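The lever knob at (311,239) is back at off. Both jars stand upright in the tray, at (337,423) and (385,382), and the wheel is empty.

```bash
python3 -c "
from station import workorder
print(workorder.hand_in())"
```

```text
the job is handed in; nothing more can be done
None
```

I handed the job in: the short and mid jars (no tall jar was there) were each pressed fully down for over 2 s and stand upright in the tray, and the lever is back at off; the hand-in returned no verdict.

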